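# Air the culture dish on the white tile

## Task

Air the culture dish that stands on the white tile: take its grey lid by the upright lug and raise the lug's edge first, tipping the lid about 10 degrees while its far edge still rests on the dish, then lift the whole lid just clear of the dish (far edge a good centimetre up, the lid no more than about 5 cm up) and hold it there for a second. Then set it back on its dish, centred and fully home, and let go. Leave the dish where it stands on the tile, and leave the other lidded dish on the bare worktop alone.

Things in the scene. Friction and masses are not known exactly. Their poses are not given: they have to be found in the camera images.
- culture_lid: Loose grey plastic lid, 97 mm wide, 9 high, about 40 g: 3 mm plate, 6 mm skirt (91 mm inside: 3.5 mm play round the dish). Origin: centre of the skirt's lower edge, 10 mm above the dish's origin when seated; z up. Lug: upright fin on the rim at the lid's -x side, toward the robot within 32 degrees: x -47.5 to -23.5 mm, 8 mm thick along y, top at z 31 mm, 22 above the plate's top at z 9.
- culture_dish: Open shallow clear glass dish under that lid, 84 mm across and 16 mm high, 150 g, standing loose on the white tile (109 x 99 x 10 mm, fixed, its top 10 mm above the worktop). Origin: centre of its underside, z up. The lid seated on it, the lug's top is 51 mm above the worktop.
- far_edge (a point): Point on the upper rim of the loose lid straight across from the lug: at (48, 0, 9) mm in the lid's frame; 19 mm above the dish's origin when the lid is seated.
- other_dish: A bystander: a second dish of the same looks and size with the same grey lid and lug, standing directly on the dark worktop with no tile under it, 13 to 42 cm to the left or right of it. Lid and dish are one piece. Origin: centre of its underside, its lug toward its own -x.

How it is judged:
By the outcome, as a careful person would: the job done as asked, in the order asked, and still so for the second after the job is handed in, with the robot touching nothing.
It also fails if it takes over 38 s, if anything falls off the work surface, if the arm or the gripper's body presses on something with over 40 N, if the wrist force passes 120 N, or if a joint passes its speed limit or range.

## Robot

A 6-joint arm with a two-finger parallel gripper is mounted at the origin on a cart in front of the work surface, level with it; the furniture and walls round the work are solid. World frame = base frame: x ahead of the robot, y to its left, z up, the work surface at z = 0. Lengths are in m, angles in degrees, forces in N, time in s.
With the tool pointing down it reaches from about 0.325 to 0.775 m from the base axis. Payload 5.5 kg.
Tool frame: the origin (TCP) lies at the centre of the arm's flange, where the gripper is bolted on; the fingertips stand 173 mm ahead of it and the grasp point (between the pads) lies 155 mm ahead of it; z points along the fingers, y is the line along which they close (so a half turn about z gives the same grasp; the last joint's range is limited). The gripper opens to 85 mm and grips with 20 to 120 N. Pads are 22 mm wide; open, the fingers measure 114 mm over their backs; the gripper's body (76 mm by 85 mm) begins 54 mm behind the grasp point. The pads swing forward as they close: fully open they stand 13 mm farther back than shut.
Start: joints at [61.438, 5.22, 70.514, -0, 104.267, -3.249], TCP at [0.257, 0.542, 0.405] pointing down, gripper open.
Joint ranges: [-164.24, 164.24], [-49.07, 125.15], [9.68, 141.18], [-86.29, 266.29], [3.28, 154.24], [-151.56, 151.56]. Speed limits (degrees/s): [147.25, 147.25, 172.46, 180, 180, 180].

## Interface

Orientations are given as a 3x3 rotation matrix whose columns are the frame's x, y, z axes.
In Python, from plant import bot, eyes gives the robot as it stands (bot), with the cameras (eyes). Calls block until the motion is done:
- bot.movep(position, orientation): joint-space move of the TCP to a pose.
- bot.move_straight(position, orientation=None, speed=0.15): straight line of the TCP; orientation=None keeps the orientation; speed is the mean speed in m/s.
- bot.movej(angles): joint-space move.
- bot.open() and bot.grab(): open the fingers fully, or close them until they stop; the grip force is fixed at half the most.
- bot.wait(seconds).
- bot.inverse_kinematics(position, orientation): joint angles nearest the present ones, or None.
- bot.read_state(): the state.
- eyes.camera(name): name is "scene" or "top" or "wrist"; returns the picture (420x560x3 uint8, red, green, blue); there is no depth.
- eyes.camera_model(name): a dict with "fx", "fy", "cx", "cy" (pixels), "D" ([k1, k2, p1, p2, k3] as OpenCV has them; the pictures are not rectified), "rvec" (rotation vector, rad) and "tvec" (3), from world to camera coordinates, as OpenCV has them. Camera axes: x right, y down, z forward; pixel columns grow to the right and rows downward; lengths in m; the calibration is good to about 2 mm. A picture is of the moment at which its call begins: read the wrist's pose just before it. camera_model takes no time and is no camera call; for the wrist camera it gives the pose at the moment of the call.
A pose or a line that the arm cannot do raises bot.PlanningError and nothing moves.
- bot.job_done(): hands the job in; it is judged then, once.
The state is a dict: "time": time; "joint_pos": joint angles; "qvel": joint speeds; "effort": joint torques, N m; "tool_pos": TCP position; "eef_rot": TCP orientation; "wrist_force": force on the tool from outside, world axes, zero at the start; "moment": the same for the moment, N m; "gripper_width": opening from 0.0 (shut) to 1.0 (fully open); "grip_force": force on a finger pad.
Only numpy, scipy, OpenCV 4.12 (cv2) and the standard library are available. Lean on these libraries where they do the work, as an engineer would, in place of code of your own. Each camera call takes 0.05 s, during which the arm holds its last target. There are 200 camera calls.

## Working session

There is one attempt and no reset: what is moved stays moved. The work goes in short steps, each a Python script; the robot and the scene stay as the last script left them, time stands still between calls to the robot, and variables do not carry over. Pictures are saved under pics/ and viewed, at most 10 in all, crops included, and the job is handed in when it is done.

```bash
ls; mkdir -p pics
python3 - <<'E'
from plant import bot, eyes
import cv2,numpy as np
a=eyes.camera("top");b=eyes.camera("scene")
cv2.imwrite("pics/top.png",a[:,:,::-1]);cv2.imwrite("pics/scene.png",b[:,:,::-1])
for n in("top","scene","wrist"):print(eyes.camera_model(n))
print(bot.read_state()["time"])
E
```

```text
pics
plant.py
{'fx': 513.4051013253932, 'fy': 513.4051013253932, 'cx': 287.31203818157474, 'cy': 205.72774469747492, 'D': array([-0.12335724,  0.        ,  0.        ,  0.        ,  0.        ]), 'rvec': array([ 2.1780887 , -2.16512353,  0.10890646]), 'tvec': array([-0.15273725,  0.55504325,  1.06569861])}
{'fx': 453.7318002834523, 'fy': 453.7318002834523, 'cx': 280.5989760661568, 'cy': 209.52709597473446, 'D': array([-0.00177585,  0.        ,  0.        ,  0.        ,  0.        ]), 'rvec': array([ 0.85531815, -2.15796515,  1.45295759]), 'tvec': array([0.2829564 , 0.2584723 , 0.42055908])}
{'fx': 289.41212468928114, 'fy': 289.41212468928114, 'cx': 271.75838816855503, 'cy': 208.17520022666255, 'D': array([-0.02569553,  0.        ,  0.        ,  0.        ,  0.        ]), 'rvec': array([-2.44364174, -1.54886737, -0.21905303]), 'tvec': array([-0.6008582 , -0.0369455 ,  0.37737362])}
0.1
```

View pics/top.png

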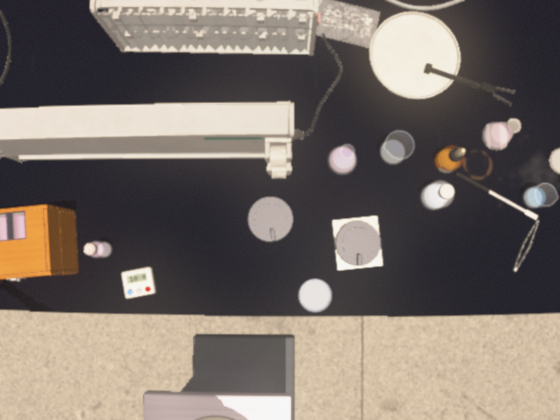

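View pics/scene.png

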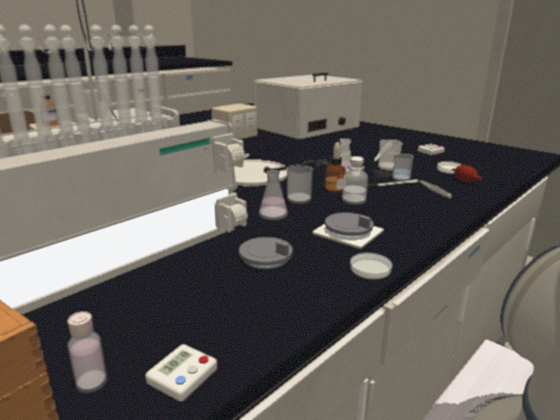

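The top view shows the tile at about (358,243) with its lid, the lug at about (359,259). The other dish is at about (271,219) and an open glass dish at about (315,295). The scene view agrees: tiled dish at (348,226), the other at (265,251). Next I'll get a rough position and take a wrist close-up.

```bash
cat > h.py <<'E'
import cv2,numpy as np
def ray(m,uv):
    K=np.array([[m["fx"],0,m["cx"]],[0,m["fy"],m["cy"]],[0,0,1]])
    p=cv2.undistortPoints(np.float64(uv).reshape(-1,1,2),K,m["D"])[:,0]
    R=cv2.Rodrigues(m["rvec"])[0]
    return -R.T@m["tvec"], np.c_[p,np.ones(len(p))]@R
def onplane(m,uv,z):
    c,d=ray(m,uv); return c+d*((z-c[2])/d[:,2])[:,None]
def tri(ms,uvs):
    A=np.zeros((3,3));b=np.zeros(3)
    for m,uv in zip(ms,uvs):
        c,d=ray(m,[uv]);d=d[0]/np.linalg.norm(d);P=np.eye(3)-np.outer(d,d);A+=P;b+=P@c
    return np.linalg.solve(A,b)
def proj(m,X):
    K=np.array([[m["fx"],0,m["cx"]],[0,m["fy"],m["cy"]],[0,0,1]])
    return cv2.projectPoints(np.float64(X).reshape(-1,1,3),m["rvec"],m["tvec"],K,m["D"])[0][:,0]
E
python3 - <<'E'
from plant import bot, eyes
from h import *
m=eyes.camera_model("top")
for n,uv,z in(("lid",(358,242),.029),("lug",(359,259),.045),("other",(271,219),.019),("glass",(315,295),.01),("flask",(343,158),.08),("hoodknob",(278,170),.1),("hoodcorner",(292,158),.1)):print(n,onplane(m,[uv],z).round(3))
w=eyes.camera_model("wrist");R=cv2.Rodrigues(w["rvec"])[0];s=bot.read_state()
E_=np.array(s["eef_rot"]);c=-R.T@w["tvec"]
print("cam in tool",E_.T@(c-s["tool_pos"]));print("axes in tool\n",E_.T@R.T);print(E_)
for n in range(-32,33,8):
    t=np.radians(n)
E
```

```text
lid [[ 0.479 -0.3    0.029]]
lug [[ 0.444 -0.299  0.045]]
other [[ 0.528 -0.115  0.019]]
glass [[ 0.366 -0.21   0.01 ]]
flask [[ 0.65  -0.263  0.08 ]]
hoodknob [[ 0.621 -0.13   0.1  ]]
hoodcorner [[ 0.645 -0.158  0.1  ]]
cam in tool [0.07048832 0.00140757 0.03200035]
axes in tool
 [[ 6.39835399e-04 -9.60033941e-01 -2.79882873e-01]
 [ 9.99999789e-01  5.82072800e-04  2.89498313e-04]
 [-1.15015999e-04 -2.79882999e-01  9.60034111e-01]]
[[-9.03978175e-01  4.27577759e-01 -8.48361548e-04]
 [ 4.27578585e-01  9.03976899e-01 -1.52274271e-03]
 [ 1.15808325e-04 -1.73926741e-03 -9.99998481e-01]]
```

Run:
```python
from plant import bot, eyes
from h import *
import pickle
s=bot.read_state()
def D(yaw):
    c,k=np.cos(yaw),np.sin(yaw); x=np.array([-c,-k,0]);z=np.array([0,0,-1.]);return np.c_[x,np.cross(z,x),z]
print(bot.inverse_kinematics([.44,-.3,.206],D(0)))
bot.movep([.2,.36,.4],D(np.radians(61)))
bot.movep([.35,-.21,.4],D(np.radians(-31)))
out=[]
for i,p in enumerate([[.49,-.27,.35],[.47,-.335,.35]]):
    bot.movep(p,D(0));bot.wait(.3)
    m=eyes.camera_model("wrist");im=eyes.camera("wrist");out.append((m,im))
    cv2.imwrite(f"pics/w{i}.png",im[:,:,::-1])
pickle.dump(out,open("w.pkl","wb"))
s=bot.read_state();print(s["time"],s["joint_pos"])
```

```text
[-3.79474066e+01 -2.06506058e+00  9.82237468e+01 -2.54444375e-14
  8.38413138e+01 -1.27947407e+02]
5.4 [-3.87864594e+01  1.42466810e+00  7.99691196e+01  6.78375413e-03
  9.85933860e+01 -1.28849769e+02]
```

View pics/w0.png

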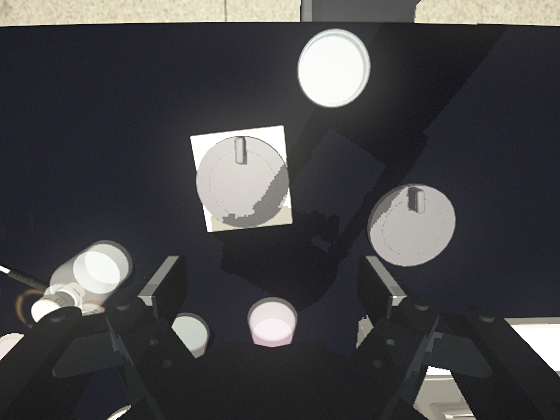

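View pics/w1.png

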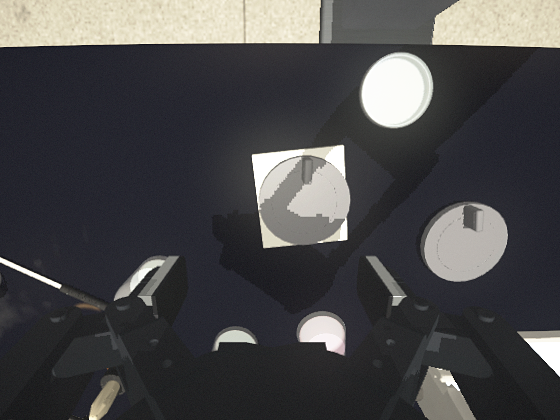

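Both wrist views show the lid on the tile, at about (243,182) in w0 and (305,200) in w1, with the lug toward the robot at about (240,150) and (307,170). I'll enlarge both.

Run:
```python
from h import *
import pickle
o=pickle.load(open("w.pkl","rb"))
a=o[0][1][120:230,190:290];b=o[1][1][140:250,255:355]
im=np.hstack([cv2.resize(x,None,fx=4,fy=4,interpolation=cv2.INTER_CUBIC) for x in(a,b)])
g=np.clip(im.astype(float)*1.0,0,255).astype(np.uint8)
cv2.imwrite("pics/zoom.png",g[:,:,::-1])
```

```text
(no output)
```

View pics/zoom.png

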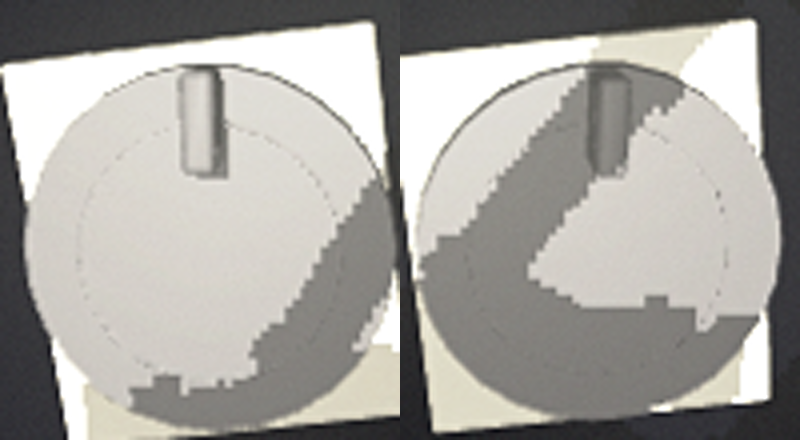

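The zoom shows the lug's top face centred at about crop (197,120) in w0 and (212,121) in w1's half. Now I'll fit the lid's circle and triangulate.

Run:
```python
from h import *
import pickle
from scipy.optimize import least_squares
o=pickle.load(open("w.pkl","rb"));ms=[x[0] for x in o]
off=[(190,120),(255,140)]
def P(pts): return [np.array(p)/4-.375+np.array(f) for p,f in zip(pts,off)]
for n,p in dict(lugc=[(197,120),(212,121)],inner=[(199,171),(210,171)],outer=[(197,69),(213,70)],tileTL=[(3,64),(0,56)],tileTR=[(374,22),(355,20)]).items():
    print(n,tri(ms,P(p)).round(4),[onplane(m,[q],.051)[0,:2].round(4) for m,q in zip(ms,P(p))])
cen=[]
for (m,im),(u,v) in zip(o,off):
    g=cv2.cvtColor(im,cv2.COLOR_RGB2GRAY);M=((g>95)&(g<214)).astype(np.uint8)
    M[:v]=0;M[v+110:]=0;M[:,:u]=0;M[:,u+100:]=0
    M=cv2.morphologyEx(M,cv2.MORPH_OPEN,np.ones((5,5)))
    c=max(cv2.findContours(M,0,cv2.CHAIN_APPROX_NONE)[0],key=cv2.contourArea)
    h=cv2.convexHull(c)[:,0].astype(float)
    X=onplane(m,h,.029)[:,:2]
    f=least_squares(lambda p:np.hypot(*(X-p[:2]).T)-p[2],[.48,-.3,.048],loss="soft_l1",f_scale=.001)
    r=f.fun; print("lid",f.x.round(4),"rms",np.std(r).round(4)); cen.append(proj(m,[[*f.x[:2],.029]])[0])
    W=((g>214)).astype(np.uint8)
print("lid centre tri",tri(ms,cen).round(4))
```

```text
lugc [ 0.4425 -0.2995  0.0463] [array([ 0.4425, -0.2991]), array([ 0.4414, -0.2999])]
inner [ 0.4545 -0.2995  0.0459] [array([ 0.4542, -0.299 ]), array([ 0.4531, -0.3   ])]
outer [ 0.431  -0.2994  0.0438] [array([ 0.4312, -0.2987]), array([ 0.4296, -0.3001])]
tileTL [ 0.4304 -0.3509  0.02  ] [array([ 0.43  , -0.3426]), array([ 0.4266, -0.3488])]
tileTR [ 0.4213 -0.2572  0.0054] [array([ 0.421 , -0.2589]), array([ 0.4183, -0.2683])]
lid [ 0.48   -0.2992  0.0472] rms 0.0011
lid [ 0.4791 -0.2994  0.0473] rms 0.0015
lid centre tri [ 0.48   -0.2993  0.027 ]
```

Run:
```python
from plant import bot, eyes
from h import *
R=np.c_[[-1.,0,0],[0,1.,0],[0,0,-1.]]
bot.movep([.443,-.2995,.26],R)
bot.move_straight([.443,-.2995,.206],R,speed=.08)
s=bot.read_state();print(s["time"],s["wrist_force"],s["tool_pos"])
m=eyes.camera_model("wrist");a=eyes.camera("wrist")
bot.grab();bot.wait(.2)
s=bot.read_state();print(s["time"],s["wrist_force"],s["moment"],s["tool_pos"],s["gripper_width"],s["grip_force"])
b=eyes.camera("wrist");t=eyes.camera("top")
z=np.hstack([a[150:400,72:472],b[150:400,72:472]])
cv2.imwrite("pics/g.png",z[:,:,::-1]);cv2.imwrite("t1.png",t[:,:,::-1])
```

```text
6.7083 [ 0.63298588 -0.68125755  0.68566919] [ 0.4431141  -0.29961212  0.20632866]
7.65 [0.48563978 0.73572161 1.54973078] [ 0.04180207 -0.00578269  0.01209581] [ 0.44306972 -0.29954146  0.20619554] 0.07607750155649692 60.23884177207947
```

View pics/g.png

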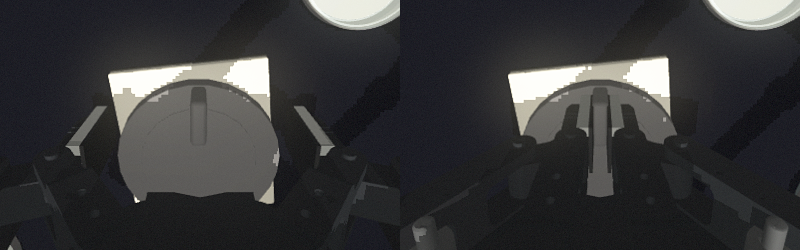

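The fingers hold the lug squarely; it shifted about 2 px (~1 mm) and the tile view is otherwise unchanged. Next is the tilt about the far dish rim.

```bash
cat > tilt.py <<'E'
from plant import bot, eyes
from h import *
R0=np.c_[[-1.,0,0],[0,1.,0],[0,0,-1.]]
P0=np.array([.443,-.2995,.206]);piv=np.array([.5215,-.2995,.026])
def pose(deg,dz=0):
    Q=cv2.Rodrigues(np.array([0,np.radians(deg),0.]))[0]
    return piv+Q@(P0-piv)+[0,0,dz],Q@R0
E
python3 - <<'E'
from tilt import *
for d in(2,4,6,8,10,10.5):
    bot.move_straight(*pose(d),speed=.03)
    s=bot.read_state();print(d,s["time"],np.round(s["wrist_force"],2),np.round(s["moment"],3),np.round(s["tool_pos"]-pose(d)[0],4))
bot.wait(.4)
s=bot.read_state();print(s["time"],s["wrist_force"],s["gripper_width"])
a=eyes.camera("scene");w=eyes.camera("wrist")
z=np.hstack([cv2.resize(a[170:270,290:410],None,fx=4,fy=4,interpolation=cv2.INTER_CUBIC)[:400],np.zeros((400,1,3),np.uint8),w[20:420,100:400]])
cv2.imwrite("pics/tilt.png",z[:,:,::-1])
E
```

```text
2 8.125 [ 1.   -0.07  1.02] [-0.036 -0.182  0.01 ] [ 0.0003  0.0001 -0.0001]
4 8.5 [ 0.66 -0.02  2.26] [-0.022 -0.149 -0.009] [ 0.0002  0.     -0.0001]
6 8.875 [-0.03 -0.72  0.51] [-0.016 -0.157 -0.01 ] [ 0.0002  0.     -0.0002]
8 9.25 [ 0.02 -0.43  1.1 ] [ 0.005 -0.232  0.02 ] [ 0.0003  0.0001 -0.0002]
10 9.625 [-0.67 -0.45  0.67] [ 0.038 -0.18  -0.075] [ 0.0002  0.0001 -0.0002]
10.5 9.875 [-0.3  -0.09 -0.01] [ 0.014 -0.199 -0.018] [ 0. -0. -0.]
10.275 [ 0.89463405 -0.71524117 -0.35680169] 0.07671653543998577
```

View pics/tilt.png

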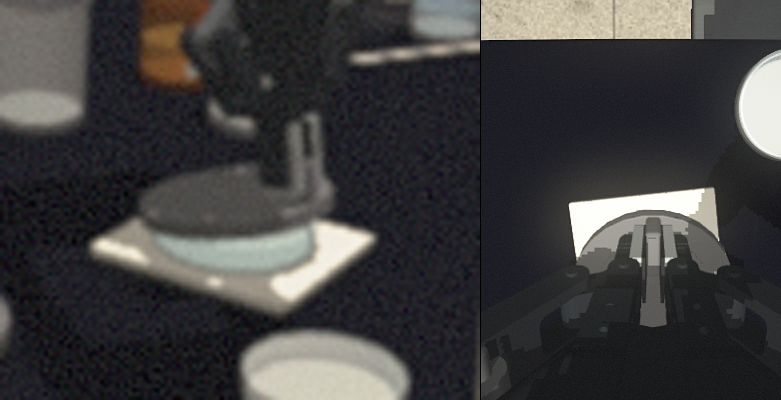

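The scene crop shows the lid tipped with the lug side up: a wedge of glass is visible at about (310,245), and the far edge is still down at about (150,215). The dish is in place on the tile. Now lift, hold and return.

Run:
```python
from tilt import *
bot.move_straight(*pose(10.5,.018),speed=.03)
bot.wait(.8);a=eyes.camera("scene");bot.wait(.7)
print(bot.read_state()["time"])
bot.move_straight(*pose(10.5,.0),speed=.02)
s=bot.read_state();print(np.round(s["wrist_force"],2))
for d in(8,6,4,2,0):
    bot.move_straight(*pose(d),speed=.03)
    s=bot.read_state();print(d,s["time"],np.round(s["wrist_force"],2),np.round(s["moment"],3))
b=eyes.camera("scene")
z=np.hstack([cv2.resize(x[170:270,300:400],None,fx=4,fy=4,interpolation=cv2.INTER_CUBIC) for x in(a,b)])
cv2.imwrite("pics/lift.png",z[:,:,::-1])
```

```text
12.675
[ 0.61 -0.36  0.03]
8 14.1583 [ 0.01  0.08 -0.06] [ 0.026 -0.054  0.028]
6 14.5333 [-0.1  -0.03  0.51] [ 0.017 -0.017  0.01 ]
4 14.9083 [0.48 0.65 0.22] [ 0.024 -0.009  0.004]
2 15.2833 [ 0.16 -0.95  0.93] [ 0.036 -0.014  0.039]
0 15.6583 [0.9  0.04 1.3 ] [0.079 0.022 0.011]
```

View pics/lift.png

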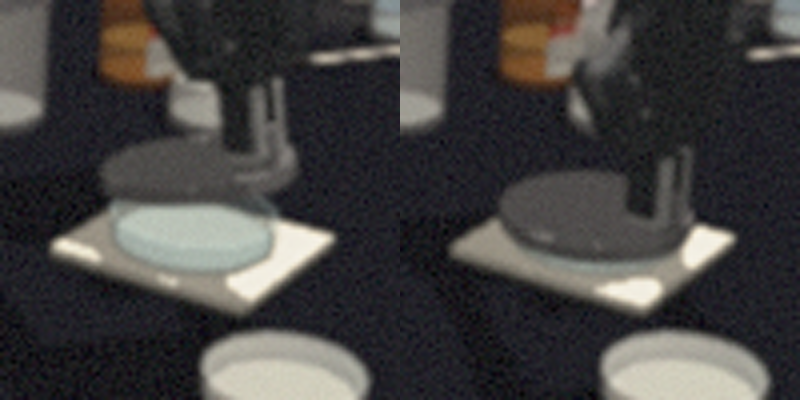

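Left half: the lid is held tipped and clear of the dish. Right half: it is back down flat. Release, back off and check the fit.

Run:
```python
from tilt import *
import pickle
bot.open();bot.wait(.2)
s=bot.read_state();print(s["time"],s["wrist_force"])
bot.move_straight([.443,-.2995,.30],R0,speed=.12)
bot.movep([.49,-.27,.35],R0);bot.wait(.3)
m=eyes.camera_model("wrist");w=eyes.camera("wrist");a=eyes.camera("scene");t=eyes.camera("top")
print(bot.read_state()["time"])
pickle.dump((m,w,a,t),open("f.pkl","wb"))
o=pickle.load(open("w.pkl","rb"))[0][1]
print("lid shift wrist px vs start: see picture")
c=[cv2.resize(x,None,fx=4,fy=4,interpolation=cv2.INTER_CUBIC) for x in(w[120:220,190:290],a[190:265,300:400])]
c[1]=np.vstack([c[1],np.zeros((100,400,3),np.uint8)])
cv2.imwrite("pics/fin.png",np.hstack(c)[:,:,::-1])
```

```text
16.65 [-0.46959328 -0.31867575  0.08396407]
18.4333
lid shift wrist px vs start: see picture
```

View pics/fin.png

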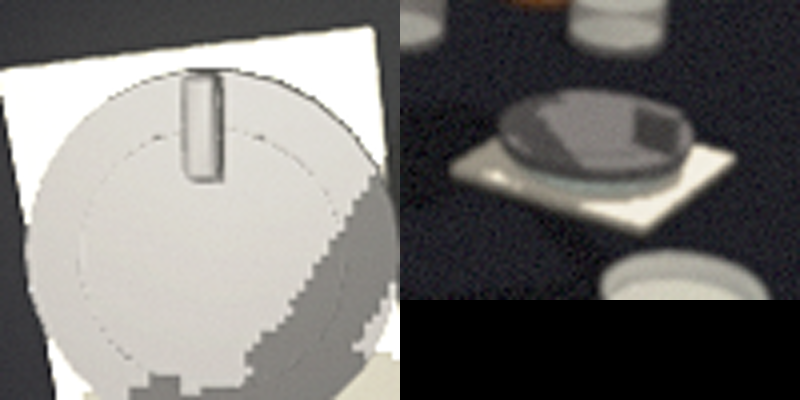

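The final views show the lid seated level on the dish, with the lug outer end at crop (202,72) against (199,68) before; the tile corner moved by the same amount. I'll check lid-to-dish centring numerically.

Run:
```python
from plant import bot, eyes
from h import *
import pickle
m=eyes.camera_model("scene");_,_,a,_=pickle.load(open("f.pkl","rb"))
t=np.linspace(0,2*np.pi,200)
def ext(c,r,z):
    p=proj(m,np.c_[c[0]+r*np.cos(t),c[1]+r*np.sin(t),0*t+z]);return p[:,0].min().round(1),p[:,0].max().round(1),p[:,1].min().round(1),p[:,1].max().round(1)
c=(.4795,-.2995)
print("lid top",ext(c,.0485,.029),"lid low",ext(c,.0485,.020),"dish base",ext(c,.042,.010),"dish rim",ext(c,.042,.026))
print("seen lid 323.9..372.9, v top",190+90/4-.4," dish base 328.0..367.6 vbot 237.1")
i=cv2.imread("pics/scene.png")[:,:,::-1]
g=lambda x:x[215:245,318:380].astype(np.float32).mean(2)
# glass strip (bluish-green vs grey): lower contour per column start vs end
for n,x in(("start",i),("end",a)):
    r=x.astype(int);M=(r[:,:,2]-r[:,:,0]>8)&(r.sum(2)>240)
    v,u=np.nonzero(M[222:242,322:376]);print(n,len(u),u.min()+322,u.max()+322,u.mean().round(2)+322,v.mean().round(2)+222,v.max()+222)
```

```text
lid top (np.float64(323.8), np.float64(372.5), np.float64(211.9), np.float64(231.3)) lid low (np.float64(323.6), np.float64(372.1), np.float64(215.8), np.float64(235.6)) dish base (np.float64(326.6), np.float64(368.4), np.float64(221.3), np.float64(238.8)) dish rim (np.float64(327.0), np.float64(369.0), np.float64(214.4), np.float64(231.3))
seen lid 323.9..372.9, v top 212.1  dish base 328.0..367.6 vbot 237.1Traceback (most recent call last):
  File "<stdin>", line 16, in <module>
    return umr_minimum(a, axis, None, out, keepdims, initial, where)
ValueError: zero-size array to reduction operation minimum which has no identity
```

Run:
```python
from h import *
import pickle
_,_,a,_=pickle.load(open("f.pkl","rb"));i=cv2.imread("pics/scene.png")[:,:,::-1]
c=[cv2.resize(x[205:250,310:385],None,fx=5,fy=6,interpolation=cv2.INTER_CUBIC) for x in(i,a)]
cv2.imwrite("pics/cmp.png",np.clip(np.hstack(c)*1.,0,255).astype(np.uint8)[:,:,::-1])
```

```text
(no output)
```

View pics/cmp.png

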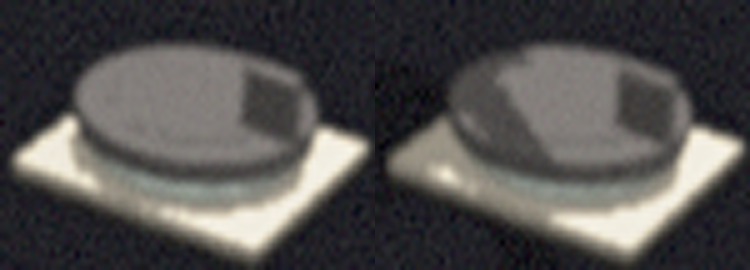

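Start (left) and end (right) match: lid edges at x 75–317 against 450–692 (offset 375), with the same glass strip and level rim. Handing in.

```bash
python3 -c "
from plant import bot, eyes
print(bot.job_done())"
```

```text
the job is handed in; nothing more can be done
None
```

I tipped the lid about 10° by its lug, lifted it clear and held it for over a second, then set it back flat on its dish and let go; it ended within about 1 mm of where it started, the dish looks unmoved on the tile, the other dish was not touched, and the job is handed in (about 18.4 s used).

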